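# Shut a potter's damp box and fasten its draw latch

### The arm

A 6-joint arm with a two-finger parallel gripper is mounted at the origin on the work surface. World frame = base frame: x ahead of the robot, y to its left, z up, the work surface at z = 0. Lengths are in m, angles in degrees, forces in N, time in s.
With the tool pointing down it reaches from about 0.35 to 0.875 m from the base axis. Payload 4.2 kg.
Tool frame: the origin (TCP) lies between the finger pads; the fingertips stand 19 mm ahead of it and the grasp point (between the pads) is the TCP; z points along the fingers, y is the line along which they close (so a half turn about z gives the same grasp; the last joint's range is limited). The gripper opens to 87 mm and grips with 3 to 60 N. Pads are 19 mm wide; open, the fingers measure 117 mm over their backs; the gripper's body (75 mm by 190 mm) begins 51 mm behind the grasp point.
Start: joints at [-58.407, 22.042, 0.453, 0, -68.411, -14.817], TCP at [0.18, -0.598, 0.242] pointing down, gripper open.
Joint ranges: [-179.83, 179.83], [-69.29, 118.12], [-61.27, 80.66], [-181.25, 117.63], [-171.15, -9.14], [-177.46, 177.46]. Speed limits (degrees/s): [159.86, 159.86, 180, 180, 180, 180].

### API

Orientations are given as a 3x3 rotation matrix whose columns are the frame's x, y, z axes.
In Python, from station import r gives the robot as it stands.
- The arm moves only by the tool drive_tool, never from a script. Its argument "steps" is one flat list of numbers, 7 for each row, row after row: the turn, a rotation vector about the tool's x, y, z in rad, then the shift along the tool's x, y, z in m, then the opening, from 0 (shut) to 1 (fully open). A call has 1 to 10 rows; each row shifts and turns the commanded pose from where the row before left it, along the tool's axes as they then stand; what a row does not reach is not made up. A row lasts 1/12 s, in which the tool goes at most 41.7 mm and 7.16 degrees, less where a joint would pass 70% of its speed; a pose out of reach is approached as far as the arm can. A call is refused whole if a number of a shift passes 0.0417 or a number of a turn 0.125, either way. A call with a gripper value outside its range is refused whole. The fingers move at their own pace and stop on an object; the grip force is fixed at half the most. Time passes only in rows, so rows that do not move let the fingers close. It gives the time, the measured TCP pose, the force, the opening and the grip force at its end, in the units of the state.
- r.sense(): the state, without advancing time (a new reading comes with each control period).
- r.capture(name): name is "side" or "top" or "wrist"; returns the picture (384x512x3 uint8, blue, green, red); there is no depth.
- r.camera_params(name): a dict with "camera_matrix" (3x3 intrinsics, pixels), "extrinsics" (4x4, takes a point from world to camera coordinates). Camera axes: x right, y down, z forward; pixel columns grow to the right and rows downward; lengths in m; the calibration is good to about 2 mm. A picture is of the moment at which its call begins: read the wrist's pose just before it. camera_params takes no time and is no camera call; for the wrist camera it gives the pose at the moment of the call.
- r.finish_job(): hands the job in; it is judged then, once.
The state is a dict: "time_s": time; "joints": joint angles; "joint_velocities": joint speeds; "effort": joint torques, N m; "tcp_pos": TCP position; "ee_rot": TCP orientation; "wrist_force": force on the tool from outside, world axes, zero at the start; "moment": the same for the moment, N m; "gripper_width": opening from 0.0 (shut) to 1.0 (fully open); "gripper_force": force on a finger pad.
Only numpy, scipy, OpenCV 4.12 (cv2) and the standard library are available. Lean on these libraries where they do the work, as an engineer would, in place of code of your own. Each camera call takes 0.05 s, during which the arm holds its last target. There are 200 camera calls.

### The job

Shut the damp box so that its leather-hard pots stay moist: bring the lid right down, hook the latch's wire loop over the keeper on the front of the lid, and press the latch's lever down past centre until it lies home against the front of the box. Leave the bowl and the beaker that stand before the box where they are.

Things in the scene. Friction and masses are not known exactly. Their poses are not given: they have to be found in the camera images.
- damp_box: Damp box: heavy light-grey plastic container, 200 mm deep (its x), 300 mm wide (its y), 102 mm high (120 with the lid shut), with a white plaster slab and two clay bowls inside; it does not shift. Origin: centre of its underside, z up; its -x side is the front, roughly towards the robot, with the steel draw latch at mid width. Hand grips stand 13 mm out from the short ends.
- damp_lid (a joint): Lid angle (rad): 0 shut, grows as the lid swings up about the hinge along the top of the box's rear side; starts at 0.75 to 1.2. Grey tray-like lid, 200 x 300 x 18 mm, 0.3 kg; its stiff hinge holds any angle, 1 to 4 N at the front edge move it. Open, its outer side faces up and away from the robot.
- lid_hinge_line (a point): Middle of the lid's hinge line: 100 mm behind the box's centre, 102 mm above the bench. The shut lid's top is 18 mm above this line.
- lid_front_edge (a point): Middle of the upper front edge of the lid, 200 mm forward of the hinge line and 18 mm off the hinge plane on the outer side; moves with the lid. The keeper stands out 20 mm from the lid's front face at this place.
- keeper_seat (a point): Where the loop's bar (its centre) shall lie in the keeper: 14 mm out from the lid's front face, 10 mm below the lid's top; moves with the lid. The keeper is a steel hook 20 mm wide: a floor standing out from the lid, ending in an upturned lip, outer face 20 mm from the lid. The bar goes over the lip and down behind it; its centre must pass 8 mm or more above the seat to clear the lip.
- lever_pivot (a point): Middle of the lever's hinge axis (along the box's y) on the latch's base plate, 14 mm out from the box's front, 84 mm above the bench and 26 mm below the keeper seat of the shut lid.
- latch_lever (a joint): Lever angle (rad): 0 home, hanging straight down along the box's front; 1.57 straight out from the front; limit 2.15; starts at 1.85 to 2.1. Dead centre is near 0.29; below it the sprung loop holds it home. Unhooked it stays where left; hooked it resists from 1.1 to dead centre, 3 to 6 N square on its end. Steel plate 24 mm wide, 4 mm thick; its outer face lies 6 mm outward of the pivot.
- lever_tip (a point): Near the lever's free end, which is curled outwards, 58 mm from its pivot. The outer side (the upper one when open) is the one to press.
- bail_pin (a point): Middle of the pin on which the wire loop (bail) turns, axis along the box's y. The lever carries it 14 mm from the lever's pivot: in front of and above the pivot when the lever is up, below it when home.
- bail_bar (a point): Middle of the loop's cross bar, 37 mm from the bail pin. The loop is a U of 5 mm steel wire, 37 mm wide outside and 27 mm inside (along the box's y), with 7 mm sleeves at the pin end; it stretches a few mm under pull. It straddles lever and keeper, swings freely on its pin and starts flopped forward along the lever's upper side. It can be pinched across its two side wires.
- pinch_bowl: Unglazed clay bowl, 100 mm across and 45 mm high, standing loose on the bench in front of one half of the box, to one side of the latch. Origin: centre of its underside.
- beaker: Unglazed clay beaker, 72 mm across and 85 mm high, standing loose on the bench in front of the other half of the box. Origin: centre of its underside.
Not all that is in view belongs to the job. Leave any blue or pink look-alike of the pinch_bowl alone. Leave any yellow look-alike of the beaker alone.

How it is judged:
By the outcome, as a careful person would: the job done as asked, in the order asked, and still so for the second after the job is handed in, with the robot touching nothing.
It also fails if it takes over 58 s, if anything falls off the work surface, if the arm or the gripper's body presses on something with over 40 N, if the wrist force passes 120 N, or if a joint passes its speed limit or range.

## Working session

There is one attempt and no reset: what is moved stays moved. The work goes in short steps, Python scripts to look and compute and a tool call to move; the robot and the scene stay as the last step left them, time stands still between calls to the robot, and variables do not carry over. Pictures are saved under pics/ and viewed, at most 10 in all, crops included, and the job is handed in when it is done.

Besides the shell and the picture viewer there is one more tool, called after "Request:" as name(argument=value, ...), one argument or row to a line, values as JSON. drive_tool: Moves the arm, as the interface text tells. Its arguments: {"type":"object","properties":{"steps":{"type":"array"}},"required":["steps"]}

```bash
mkdir -p pics; ls
python3 - <<'E'
from station import r
import cv2,numpy as np
np.set_printoptions(precision=4,suppress=True)
a=[r.capture(n) for n in("side","top")]
cv2.imwrite("pics/a_side.png",cv2.resize(a[0],(800,600)));cv2.imwrite("pics/a_top.png",cv2.resize(a[1],(800,600)))
for n in("side","top"):
    p=r.camera_params(n);E=p["extrinsics"];print(n,p["camera_matrix"],E,-E[:3,:3].T@E[:3,3])
s=r.sense();print(s)
E
```

```text
pics
side [[391.2093   0.     254.0918]
 [  0.     391.2093 190.1154]
 [  0.       0.       1.    ]] [[-0.8747 -0.4846 -0.0036  0.461 ]
 [-0.339   0.6171 -0.7102  0.2806]
 [ 0.3464 -0.62   -0.704   0.7896]
 [ 0.      0.      0.      1.    ]] [0.2248 0.5397 0.7569]
top [[348.5732   0.     253.693 ]
 [  0.     348.5732 199.4376]
 [  0.       0.       1.    ]] [[ 0.0014 -1.      0.0014  0.0021]
 [-0.9868 -0.0016 -0.1619  0.5322]
 [ 0.1619 -0.0012 -0.9868  0.7834]
 [ 0.      0.      0.      1.    ]] [0.3983 0.0039 0.8593]
{'time_s': 0.1, 'joints': array([-58.4058,  22.0877,   0.3887,  -0.0248, -68.4116, -14.818 ]), 'joint_velocities': array([-0.0265, -0.0112,  0.2639,  0.0955,  0.0315, -0.0183]), 'effort': array([ -0.0004, -39.169 ,  18.7934,   4.2319,   0.0135,  -0.0001]), 'tcp_pos': array([ 0.1803, -0.5979,  0.2406]), 'ee_rot': array([[-0.9575, -0.2885, -0.0007],
       [-0.2885,  0.9575,  0.0019],
       [ 0.0001,  0.002 , -1.    ]]), 'wrist_force': array([ 0.3761, -0.1308,  0.0133]), 'moment': array([ 0.0352, -0.0013, -0.0173]), 'gripper_force': 0.0, 'gripper_width': 1.0023323792169962}
```

View pics/a_side.png

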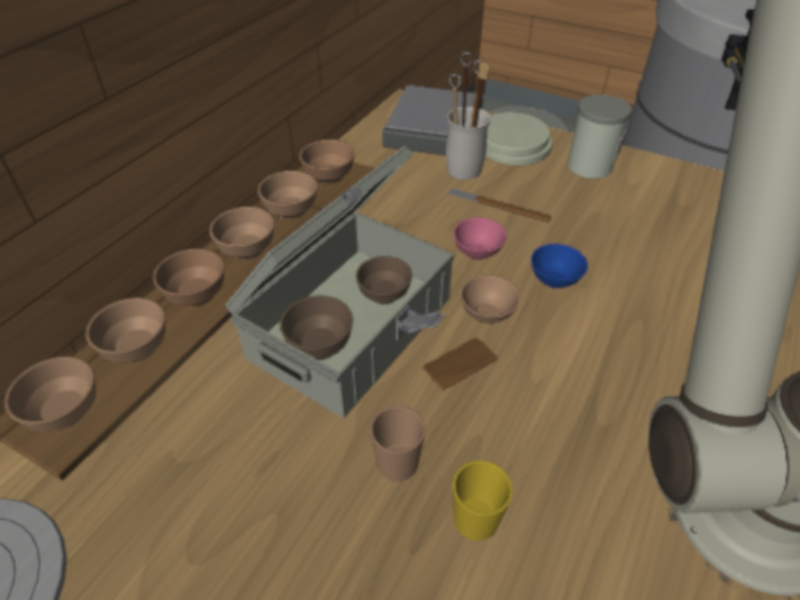

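View pics/a_top.png

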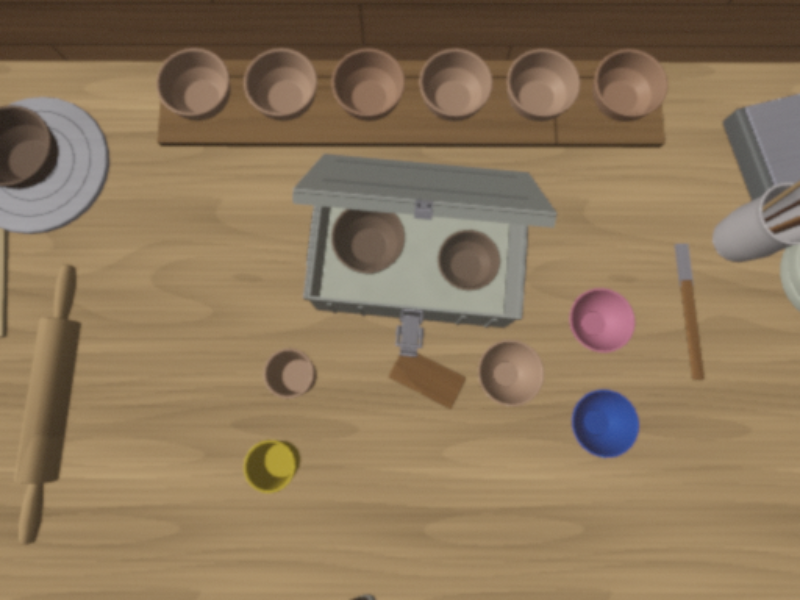

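The side view shows the box with its lid open, the latch at about (415,320), the beaker at (398,445) and the bowl at (490,300). In the top view the front rim corners are at about (307,298) and (522,318), the keeper is at (424,208), and the latch is at (410,330). Next I'll fit a model, using an enlarged crop.

Run:
```python
import cv2,numpy as np
a=cv2.imread("pics/a_side.png");b=cv2.imread("pics/a_top.png")
A=cv2.resize(a[140:420,220:470],None,fx=1.6,fy=1.6,interpolation=cv2.INTER_CUBIC)
B=cv2.resize(b[140:370,285:565],None,fx=1.42,fy=1.42,interpolation=cv2.INTER_CUBIC)
o=np.zeros((max(A.shape[0],B.shape[0]),A.shape[1]+B.shape[1],3),np.uint8)
o[:A.shape[0],:A.shape[1]]=A;o[:B.shape[0],A.shape[1]:]=B;print(o.shape,A.shape);cv2.imwrite("pics/b.png",o)
```

```text
(448, 798, 3) (448, 400, 3)
```

View pics/b.png

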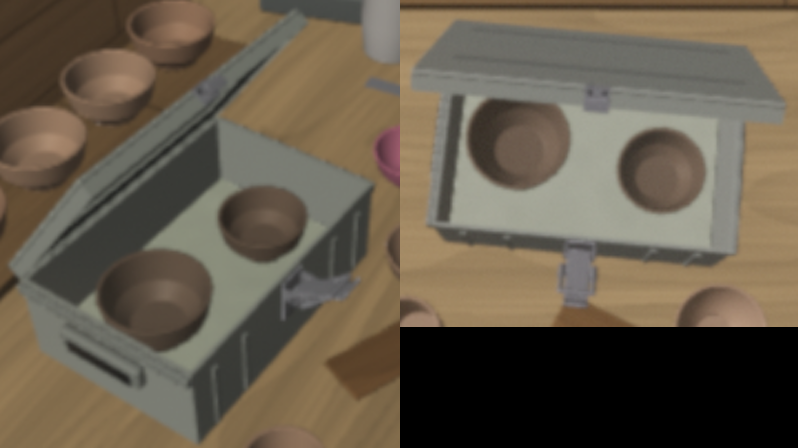

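```bash
cat > m.py <<'E'
import numpy as np,cv2
from scipy.optimize import least_squares
np.set_printoptions(precision=4,suppress=True)
def proj(P,p):
    E=p["extrinsics"];c=np.atleast_2d(P)@E[:3,:3].T+E[:3,3];u=c@p["camera_matrix"].T;return u[:,:2]/u[:,2:]
def box(q,P):  # box frame->world
    c,s=np.cos(q[2]),np.sin(q[2]);P=np.atleast_2d(P);return np.c_[q[0]+c*P[:,0]-s*P[:,1],q[1]+s*P[:,0]+c*P[:,1],P[:,2]]
def lid(th,f,y,h): # f forward of hinge, h above plane
    return [.1-f*np.cos(th)+h*np.sin(th),y,.102+f*np.sin(th)+h*np.cos(th)]
E
python3 - <<'E'
from m import *
from station import r
T=r.camera_params("top");S=r.camera_params("side")
def pt(u,v):return [((u-400)/1.42+285)/1.5625,(v/1.42+140)/1.5625]
def ps(u,v):return [(u/1.6+220)/1.5625,(v/1.6+140)/1.5625]
def pts(q):
    th=q[3];W=.15
    a=box(q,[[-.1,W,.102],[-.1,-W,.102],lid(th,.2,W,.018),lid(th,.2,-W,.018),lid(th,.2,W,0),lid(th,.2,-W,0),lid(th,0,W,.018),lid(th,0,-W,.018),lid(th,.22,0,.004)])
    b=box(q,[[-.1,W,.102],[-.1,-W,.102],[-.1,W,0],lid(th,.2,-W,.018)])
    return np.r_[proj(a,T),proj(b,S)]
ob=np.array([pt(430,225),pt(735,252),pt(417,72),pt(775,103),pt(415,88),pt(783,120),pt(458,20),pt(745,45),pt(597,108),ps(195,382),ps(372,187),ps(200,443),ps(300,12)])
f=least_squares(lambda q:(pts(q)-ob).ravel(),[.55,0,-.1,.9],loss="soft_l1")
print(f.x);print((pts(f.x)-ob))
q=f.x
for n,P in dict(front=[-.1,0,.102],lidedge=lid(q[3],.2,0,.018),pivot=[-.114,0,.084],seat=[-.114,0,.11]).items():print(n,box(q,P))
# bowl/beaker from top at rim
def ray(uv,z,p):
    E=p["extrinsics"];R=E[:3,:3];C=-R.T@E[:3,3];d=R.T@np.linalg.solve(p["camera_matrix"],[*uv,1]);return C+d*(z-C[2])/d[2]
print("bowl",ray(np.array([511,371])/1.5625,.045,T),"beaker",ray(np.array([290,370])/1.5625,.085,T))
for th in(1.85,2.0,2.1):
  print("tip",th,proj(box(q,[-.114-.058*np.sin(th),0,.084-.058*np.cos(th)]),T)*1.5625, proj(box(q,[-.114-.058*np.sin(th),0,.084-.058*np.cos(th)]),S)*1.5625)
E
```

```text
[ 0.6273 -0.0295 -0.0916  0.9301]
[[ 0.7782 -0.104 ]
 [-1.1037  0.2187]
 [-2.4333 -1.6092]
 [ 5.7098 -0.4302]
 [-1.4115  1.1049]
 [-0.0372  1.6964]
 [-1.3753 -0.6719]
 [ 0.7942 -0.3088]
 [ 0.0128  0.8152]
 [-0.5053 -2.8615]
 [ 0.9337 -1.9444]
 [ 0.5213  0.3681]
 [-0.6641 -2.0778]]
front [[ 0.5277 -0.0204  0.102 ]]
lidedge [[ 0.6222 -0.0291  0.2731]]
pivot [[ 0.5138 -0.0191  0.084 ]]
seat [[ 0.5138 -0.0191  0.11  ]]
bowl [ 0.4426 -0.1678  0.045 ] beaker [0.4414 0.1534 0.085 ]
tip 1.85 [[408.5368 357.3905]] [[442.8925 328.5332]]
tip 2.0 [[408.8702 354.7471]] [[441.3804 323.8598]]
tip 2.1 [[409.1341 352.4923]] [[439.9601 320.6666]]
```

The fit is good to about a pixel: box at (0.627,-0.030), yaw -5.2°, lid at 0.93 rad. I'll line the tool up with the box axes, close the gripper, and go behind and above the lid edge.

Request:
drive_tool(
  steps=[0, 0, 0.096, 0, 0, -0.025, 0, 0, 0, 0.096, 0, 0, -0.025, 0, 0, 0, 0.096, 0, 0, -0.025, 0, 0, 0, 0.096, 0, 0, -0.018, 0, 0, 0, 0, -0.0232, 0.0304, 0, 0, 0, 0, 0, -0.0232, 0.0304, 0, 0, 0, 0, 0, -0.0232, 0.0304, 0, 0, 0, 0, 0, -0.0232, 0.0304, 0, 0, 0, 0, 0, -0.0232, 0.0304, 0, 0, 0, 0, 0, -0.0232, 0.0304, 0, 0],
)

```text
time_s: 0.93
tcp_pos: [0.3363, -0.4277, 0.3342]
ee_rot: [[-0.996, 0.091, -0.0], [0.091, 0.996, 0.001], [0.0, 0.001, -1.0]]
wrist_force: [0.2, 0.3, 0.1]
gripper_width: 0.322
gripper_force: 0.0
```

Request:
drive_tool(
  steps=[0, 0, 0, -0.0232, 0.0304, 0, 0, 0, 0, 0, -0.0232, 0.0304, 0, 0, 0, 0, 0, -0.0232, 0.0304, 0, 0, 0, 0, 0, -0.0232, 0.0304, 0, 0, 0, 0, 0, -0.0232, 0.0304, 0, 0, 0, 0, 0, -0.0232, 0.0304, 0, 0, 0, 0, 0, -0.0232, 0.0304, 0, 0, 0, 0, 0, -0.0232, 0.0304, 0, 0, 0, 0, 0, -0.0232, 0.0304, 0, 0, 0, 0, 0, -0.0232, 0.0304, 0, 0],
)

```text
time_s: 1.77
tcp_pos: [0.5951, -0.1461, 0.3341]
ee_rot: [[-0.996, 0.091, -0.001], [0.091, 0.996, 0.0], [0.001, 0.0, -1.0]]
wrist_force: [0.7, -0.0, -1.2]
gripper_width: 0.009
gripper_force: 0.0
```

Request:
drive_tool(
  steps=[0, 0, 0, -0.0232, 0.0304, 0, 0, 0, 0, 0, -0.0232, 0.0304, 0, 0, 0, 0, 0, -0.0232, 0.0304, 0, 0, 0, 0, 0, -0.0232, 0.0304, 0, 0, 0, 0, 0, 0, 0, 0, 0],
)

```text
time_s: 2.18
tcp_pos: [0.701, -0.0298, 0.3305]
ee_rot: [[-0.996, 0.086, -0.003], [0.086, 0.996, 0.001], [0.003, 0.001, -1.0]]
wrist_force: [-0.1, -0.6, -2.1]
gripper_width: 0.006
gripper_force: 0.0
```

Request:
drive_tool(
  steps=[0, 0, 0, 0.016, 0, 0.0241, 0, 0, 0, 0, 0.016, 0, 0.0241, 0, 0, 0, 0, 0.0187, 0, 0.0097, 0, 0, 0, 0, 0.0094, 0, 0.0066, 0, 0, 0, 0, 0.0094, 0, 0.0066, 0, 0, 0, 0, 0.0097, 0, 0.0089, 0, 0, 0, 0, 0.0097, 0, 0.0089, 0, 0, 0, 0, 0.0083, 0, 0.0102, 0, 0, 0, 0, 0.0083, 0, 0.0102, 0],
)

```text
time_s: 2.93
tcp_pos: [0.5924, -0.0256, 0.225]
ee_rot: [[-0.996, 0.091, 0.001], [0.091, 0.996, 0.0], [-0.001, 0.0, -1.0]]
wrist_force: [1.4, -0.0, 0.4]
gripper_width: 0.007
gripper_force: 0.5
```

Request:
drive_tool(
  steps=[0, 0, 0, 0.0066, 0, 0.0114, 0, 0, 0, 0, 0.0066, 0, 0.0114, 0, 0, 0, 0, 0.0048, 0, 0.0122, 0, 0, 0, 0, 0.0048, 0, 0.0122, 0, 0, 0, 0, 0.0022, 0, 0.0085, 0, 0, 0, 0, 0.0022, 0, 0.0085, 0, 0, 0, 0, 0.0016, 0, 0.0045, 0, 0, 0, 0, 0, 0, 0.0042, 0],
)

```text
time_s: 3.6
tcp_pos: [0.5639, -0.023, 0.1519]
ee_rot: [[-0.996, 0.091, -0.001], [0.091, 0.996, -0.0], [0.001, -0.0, -1.0]]
wrist_force: [-1.1, 0.1, 0.0]
gripper_width: 0.006
gripper_force: 0.3
```

Request:
drive_tool(
  steps=[0, 0, 0, 0, 0, 0.004, 0, 0, 0, 0, 0, 0, 0.004, 0],
)

```text
time_s: 3.77
tcp_pos: [0.5645, -0.0229, 0.1443]
ee_rot: [[-0.996, 0.091, 0.001], [0.091, 0.996, 0.0], [-0.001, 0.0, -1.0]]
wrist_force: [1.1, -0.1, 0.5]
gripper_width: 0.005
gripper_force: 0.3
```

Request:
drive_tool(
  steps=[0, 0, 0, 0, 0, 0.003, 0, 0, 0, 0, 0, 0, 0.003, 0, 0, 0, 0, 0, 0, 0.002, 0, 0, 0, 0, 0, 0, 0, 0],
)

```text
time_s: 4.1
tcp_pos: [0.5643, -0.0229, 0.1393]
ee_rot: [[-0.996, 0.09, 0.001], [0.09, 0.996, -0.001], [-0.001, -0.001, -1.0]]
wrist_force: [-6.5, 2.0, 14.8]
gripper_width: 0.006
gripper_force: 7.4
```

Run:
```python
from station import r
import cv2,numpy as np
a=r.capture("side");b=r.capture("top")
A=cv2.resize(a[90:270,140:320],(400,400),interpolation=cv2.INTER_CUBIC)
B=cv2.resize(b[90:250,180:340],(400,400),interpolation=cv2.INTER_CUBIC)
cv2.imwrite("pics/c.png",np.hstack([A,B]));print(r.sense()["tcp_pos"],r.sense()["wrist_force"])
```

```text
[ 0.56432672 -0.02293623  0.13930306] [-6.81447205  1.59113738 14.63113668]
```

View pics/c.png

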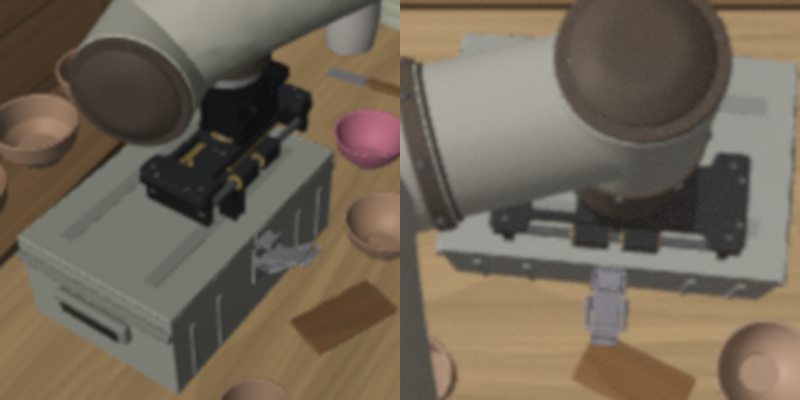

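The lid is flat on the box, the tip force is 15 N, and the latch is still flopped forward. I'll go above the latch, tilt the tool towards the box, open the gripper, and use the wrist camera.

Request:
drive_tool(
  steps=[0, 0, 0, 0, 0, -0.03, 0, 0, 0, 0, 0, 0, -0.04, 0, 0, 0, 0, 0.02, 0, -0.03, 0, 0, 0, 0, 0.03, 0, 0, 0.6, 0, -0.1167, 0, 0.034, 0, 0, 0.6, 0, -0.1167, 0, 0, 0, 0, 0.6, 0, -0.1167, 0, 0, 0, 0, 0.6, 0, -0.1167, 0, 0, 0, 0, 0.6, 0, -0.1167, 0, 0, 0, 0, 0.6, 0, -0.1167, 0, 0, 0, 0, 0.6],
)

```text
time_s: 5.03
tcp_pos: [0.4917, -0.0341, 0.2487]
ee_rot: [[-0.841, 0.119, 0.528], [0.085, 0.993, -0.088], [-0.534, -0.029, -0.845]]
wrist_force: [1.1, -1.3, 2.2]
gripper_width: 0.45
gripper_force: 0.0
```

Request:
drive_tool(
  steps=[0, 0, 0, 0, 0, 0, 0.6, 0, 0, 0, 0, 0, 0, 0.6, 0, 0, 0, 0, 0, 0, 0.6],
)

```text
time_s: 5.28
tcp_pos: [0.4947, -0.0354, 0.2502]
ee_rot: [[-0.841, 0.124, 0.527], [0.09, 0.992, -0.089], [-0.534, -0.027, -0.845]]
wrist_force: [0.6, -0.0, 0.4]
gripper_width: 0.584
gripper_force: 0.0
```

Run:
```python
from station import r
from m import *
p=r.camera_params("wrist");s=r.sense();a=r.capture("wrist");b=r.capture("side")
cv2.imwrite("pics/d.png",cv2.resize(a,(800,600),interpolation=cv2.INTER_CUBIC))
np.savez("d.npz",E=p["extrinsics"],K=p["camera_matrix"],img=a,side=b)
print(s["tcp_pos"],s["ee_rot"],p)
```

```text
[ 0.4947 -0.0354  0.2502] [[-0.8407  0.1236  0.5272]
 [ 0.09    0.992  -0.089 ]
 [-0.5339 -0.0274 -0.8451]] {'camera_matrix': array([[317.6797,   0.    , 257.4206],
       [  0.    , 317.6797, 193.1449],
       [  0.    ,   0.    ,   1.    ]]), 'extrinsics': array([[ 0.1235,  0.992 , -0.027 , -0.0187],
       [ 0.639 , -0.0587,  0.7669, -0.474 ],
       [ 0.7592, -0.112 , -0.6412, -0.0572],
       [ 0.    ,  0.    ,  0.    ,  1.    ]])}
```

View pics/d.png

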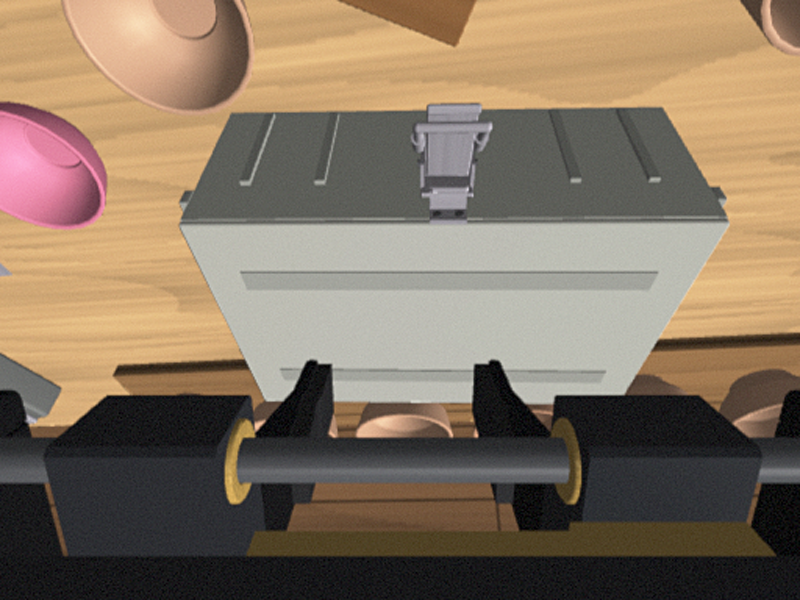

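The wrist view is clear: the lid's front top edge runs from (182,222) to (727,219), the loop's bar is at (452,128), the lever end at (454,106), and the keeper at (448,207). Now I'll refine the box pose and solve for the lever and loop angles.

Run:
```python
from m import *
d=np.load("d.npz");p=dict(extrinsics=d["E"],camera_matrix=d["K"]);k=1.5625
ob=np.array([[182,222],[727,219],[231,113],[664,108]])
P=[[-.1,-.15,.12],[-.1,.15,.12],[-.1,-.15,0],[-.1,.15,0]]
for free in(3,6):
  f=least_squares(lambda q:(proj(box(q,P)+[0,0,q[3] if free==6 else 0],p)*k-ob).ravel(),[.6273,-.0295,-.0916]+([0] if free==6 else []))
  print(f.x,f.fun)
q=least_squares(lambda q:(proj(box(q,P),p)*k-ob).ravel(),[.6273,-.0295,-.0916]).x
def tip(th,r=.058,o=0):return [-.114-r*np.sin(th)-o*np.cos(th)*-1*-1,0,.084-r*np.cos(th)+o*np.sin(th)]
for th in(1.8,1.9,2.0,2.1):
  pin=np.array(tip(th,.014))
  print(th,"tip",proj(box(q,tip(th,.060)),p)*k,[ (el,(proj(box(q,pin+[-.037*np.cos(el),0,.037*np.sin(el)]),p)*k).round(1)[0].tolist()) for el in(.2,.4,.6,.8)])
print("keeperlip",proj(box(q,[[-.12,.01,.116],[-.12,-.01,.116]]),p)*k)
```

```text
[ 0.6291 -0.0277 -0.0953] [-3.8526  2.6808  4.6341  3.598   0.5756 -0.9962 -1.9714 -1.4963]
[ 0.6304 -0.0276 -0.0949 -0.003 ] [-0.8357  0.99    1.7479  1.6639  2.494  -1.3808 -3.6317 -2.0299]
1.8 tip [[454.0797  71.5402]] [(0.2, [452.9, 86.3]), (0.4, [453.2, 98.1]), (0.6, [453.4, 112.3]), (0.8, [453.4, 128.0])]
1.9 tip [[454.3985  81.0907]] [(0.2, [453.0, 88.5]), (0.4, [453.3, 100.3]), (0.6, [453.5, 114.5]), (0.8, [453.4, 130.3])]
2.0 tip [[454.6407  91.8501]] [(0.2, [453.0, 90.9]), (0.4, [453.4, 102.8]), (0.6, [453.5, 117.0]), (0.8, [453.5, 132.9])]
2.1 tip [[454.8003 103.6579]] [(0.2, [453.1, 93.5]), (0.4, [453.4, 105.4]), (0.6, [453.6, 119.7]), (0.8, [453.5, 135.6])]
keeperlip [[469.67   188.9685]
 [430.9537 189.2196]]
```

```bash
cat >> m.py <<'E'
from scipy.spatial.transform import Rotation as Ro
Q=[.6297,-.0277,-.095]
def target(out,z,tilt,y=0,back=0):
    c,s=np.cos(tilt),np.sin(tilt);psi=Ro.from_euler("z",Q[2]).as_matrix()
    R=psi@np.array([[-c,0,s],[0,1,0],[-s,0,-c]])
    return box(Q,[-.1-out,y,z])[0]-back*R[:,2],R
def delta(s,T):
    p,R=T;rv=Ro.from_matrix(s["ee_rot"].T@R).as_rotvec()
    print("turn",rv,"shift in final tool axes",R.T@(p-s["tcp_pos"]),"world tgt",p)
E
python3 - <<'E'
from station import r
from m import *
s=r.sense();t=np.radians(32)
delta(s,target(.0464,.1089,t,back=.06));delta(s,target(.0464,.1089,t,back=.01));print(s["joints"])
E
```

```text
turn [-0.0381  0.0049 -0.0086] shift in final tool axes [0.0859 0.0198 0.0529] world tgt [ 0.4523 -0.0108  0.1598]
turn [-0.0381  0.0049 -0.0086] shift in final tool axes [0.0859 0.0198 0.1029] world tgt [ 0.4787 -0.0133  0.1174]
[  16.9034   -4.6993  -51.9854   47.1133  -18.9674 -155.3334]
```

Run:
```python
from station import r
from m import *
s=r.sense();t=np.radians(18)
delta(s,target(.0464,.1089,t,back=.06))
```

```text
turn [-0.0369  0.2492 -0.0132] shift in final tool axes [0.0561 0.0198 0.0704] world tgt [ 0.4655 -0.0121  0.166 ]
```

Request:
drive_tool(
  steps=[-0.0123, 0.083, -0.0044, 0, 0, 0, 0.7, -0.0123, 0.083, -0.0044, 0, 0, 0, 0.7, -0.0123, 0.083, -0.0044, 0, 0, 0, 0.7, 0, 0, 0, 0.014, 0.005, 0.0176, 0.7, 0, 0, 0, 0.014, 0.005, 0.0176, 0.7, 0, 0, 0, 0.014, 0.005, 0.0176, 0.7, 0, 0, 0, 0.014, 0.005, 0.0176, 0.7, 0, 0, 0, 0, 0, 0, 0.7],
)

```text
time_s: 6.05
tcp_pos: [0.4691, -0.021, 0.1612]
ee_rot: [[-0.929, 0.109, 0.353], [0.094, 0.994, -0.06], [-0.357, -0.022, -0.934]]
wrist_force: [-1.2, -0.9, -0.7]
gripper_width: 0.697
gripper_force: 0.0
```

Run:
```python
from station import r
from m import *
s=r.sense();t=np.radians(18);print(s["joints"],s["tcp_pos"])
delta(s,target(.0464,.1089,t,back=.01))
p=r.camera_params("wrist");a=r.capture("wrist");cv2.imwrite("pics/e.png",cv2.resize(a[:270],(800,422),interpolation=cv2.INTER_CUBIC))
print(proj(box(Q,[[-.1539,0,.1155],[-.1539,.0185,.1155],[-.1539,-.0185,.1155],[-.114-.05,0,.084+.029]]),p)*1.5625)
```

```text
[  20.9348    2.923   -51.8397   32.3678  -19.8682 -146.0722] [ 0.4691 -0.021   0.1612]
turn [-0.0259  0.051  -0.0061] shift in final tool axes [0.0028 0.0086 0.0441] world tgt [ 0.4809 -0.0135  0.1184]
[[427.2751 332.7829]
 [472.9708 332.976 ]
 [381.7981 332.5907]
 [427.6044 309.7101]]
```

View pics/e.png

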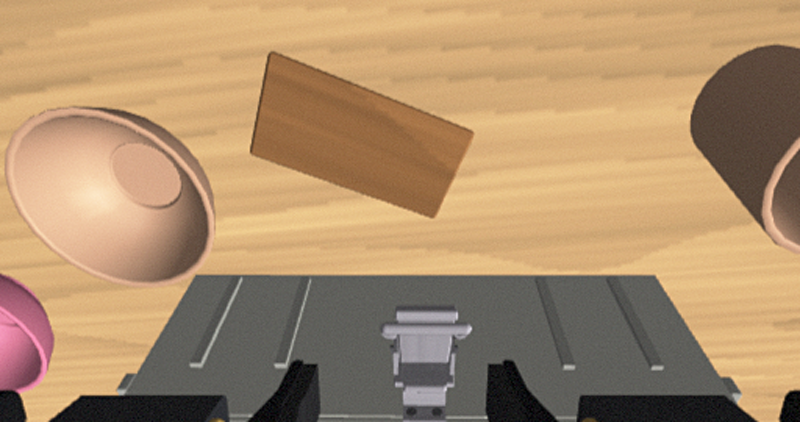

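The bar is at (427,329), within 4 px of the prediction. Next: descend astride the loop and pinch it.

Request:
drive_tool(
  steps=[-0.026, 0.051, -0.006, 0, 0, 0, 0.7, 0, 0, 0, 0.001, 0.0029, 0, 0.7, 0, 0, 0, 0.001, 0.0029, 0.0145, 0.7, 0, 0, 0, 0.001, 0.0029, 0.0145, 0.7, 0, 0, 0, 0, 0, 0.0145, 0.7, 0, 0, 0, 0, 0, 0, 0.7],
)

```text
time_s: 6.6
tcp_pos: [0.4865, -0.0141, 0.1236]
ee_rot: [[-0.94, 0.099, 0.327], [0.092, 0.995, -0.037], [-0.329, -0.004, -0.944]]
wrist_force: [-0.7, -0.3, -0.3]
gripper_width: 0.702
gripper_force: 0.0
```

Run:
```python
from station import r
from m import *
s=r.sense();t=np.radians(18);print(s["joints"],s["tcp_pos"],s["wrist_force"])
delta(s,target(.0464,.1089,t,back=.01))
```

```text
[  18.8904    8.6499  -52.3049   35.2312  -14.0831 -147.7122] [ 0.4865 -0.0141  0.1236] [-0.7438 -0.2526 -0.3058]
turn [-0.0054  0.0207 -0.0028] shift in final tool axes [0.007  0.0001 0.0032] world tgt [ 0.4809 -0.0135  0.1184]
```

Request:
drive_tool(
  steps=[0, 0.07, 0, 0.004, 0, 0.001, 0.7, 0, 0, 0, 0.003, 0, 0.002, 0.7, 0, 0, 0, 0, 0, 0, 0.7],
)

```text
time_s: 6.85
tcp_pos: [0.4853, -0.0163, 0.1228]
ee_rot: [[-0.95, 0.103, 0.293], [0.096, 0.995, -0.038], [-0.296, -0.008, -0.955]]
wrist_force: [0.4, 0.1, -0.2]
gripper_width: 0.702
gripper_force: 0.0
```

Run:
```python
from station import r
from m import *
s=r.sense();t=np.radians(15);print(s["joints"],s["tcp_pos"],s["wrist_force"])
delta(s,target(.0464,.1089,t,back=.01))
```

```text
[  20.2859    9.3313  -48.5946   25.712   -18.4742 -139.6115] [ 0.4853 -0.0163  0.1228] [ 0.4034  0.0789 -0.2474]
turn [-0.0101  0.0382 -0.0056] shift in final tool axes [0.0051 0.0023 0.003 ] world tgt [ 0.4814 -0.0136  0.1186]
```

Request:
drive_tool(
  steps=[-0.01, 0.038, -0.006, 0, 0, 0, 0.7, 0, 0, 0, 0.005, 0.0023, 0.003, 0.7, 0, 0, 0, 0, 0, 0, 0.7],
)

```text
time_s: 7.1
tcp_pos: [0.4801, -0.0145, 0.1179]
ee_rot: [[-0.962, 0.094, 0.256], [0.091, 0.996, -0.026], [-0.257, -0.002, -0.966]]
wrist_force: [0.3, 0.6, -0.2]
gripper_width: 0.7
gripper_force: 0.0
```

Run:
```python
from station import r
from m import *
s=r.sense();t=np.radians(13);print(s["joints"],s["tcp_pos"],s["wrist_force"])
delta(s,target(.0464,.1089,t,back=.01))
```

```text
[  20.9413   10.1088  -45.7312   18.1773  -21.7951 -132.51  ] [ 0.4801 -0.0145  0.1179] [ 0.253   0.6398 -0.1913]
turn [-0.0018  0.0331  0.0011] shift in final tool axes [-0.0017  0.001  -0.0004] world tgt [ 0.4817 -0.0136  0.1186]
```

Well placed. Close on the loop.

Request:
drive_tool(
  steps=[0, 0, 0, 0, 0.001, 0, 0.5, 0, 0, 0, 0, 0, 0, 0.4, 0, 0, 0, 0, 0, 0, 0.35, 0, 0, 0, 0, 0, 0, 0.3, 0, 0, 0, 0, 0, 0, 0.3],
)

```text
time_s: 7.52
tcp_pos: [0.4796, -0.0139, 0.1172]
ee_rot: [[-0.963, 0.095, 0.254], [0.092, 0.995, -0.026], [-0.255, -0.001, -0.967]]
wrist_force: [-1.4, 1.0, 2.0]
gripper_width: 0.413
gripper_force: 30.1
```

Run:
```python
from station import r
from m import *
s=r.sense();R=s["ee_rot"]
N=16;e=np.linspace(0,1.25,N+1)
b=box(Q,[-.1-.0261,0,.0911])[0]
# box-frame in-plane coords of TCP (out,z)
Rb=Ro.from_euler("z",-Q[2]).as_matrix();d=Rb@(s["tcp_pos"]-b);o,z=-d[0],d[2]
t0=np.arctan2(R[0,2],-R[2,2]);print("rel pin",o,z,"lat",d[1],"tilt",t0)
g=np.array([o,z])+.010*np.array([-np.sin(t0),-np.cos(t0)]);rr=np.hypot(*g);e0=np.arctan2(g[1],g[0]);print("r,e0",rr,e0)
T=[]
for k in e:
  t=t0-.5*k/1.25*1.1
  p=rr*np.array([np.cos(e0+k),np.sin(e0+k)])-.010*np.array([-np.sin(t),-np.cos(t)]);T.append((p,t))
for (p,t),(p2,t2) in zip(T,T[1:]):
  dd=p2-p; print("turn y %.4f  x %.4f z %.4f"%(t-t2, dd@[np.cos(t),-np.sin(t)], dd@[-np.sin(t),-np.cos(t)]))
```

```text
rel pin 0.024653870408134233 0.026060139605326795 lat -0.000503812953313059 tilt 0.25648460254636357
r,e0 0.027526467282070973 0.6376731514278171
turn y 0.0344  x -0.0021 z -0.0013
turn y 0.0344  x -0.0021 z -0.0012
turn y 0.0344  x -0.0022 z -0.0011
turn y 0.0344  x -0.0022 z -0.0010
turn y 0.0344  x -0.0023 z -0.0010
turn y 0.0344  x -0.0023 z -0.0009
turn y 0.0344  x -0.0023 z -0.0008
turn y 0.0344  x -0.0024 z -0.0007
turn y 0.0344  x -0.0024 z -0.0006
turn y 0.0344  x -0.0024 z -0.0005
turn y 0.0344  x -0.0025 z -0.0004
turn y 0.0344  x -0.0025 z -0.0003
turn y 0.0344  x -0.0025 z -0.0002
turn y 0.0344  x -0.0025 z -0.0001
turn y 0.0344  x -0.0025 z -0.0000
turn y 0.0344  x -0.0025 z 0.0000
```

Request:
drive_tool(
  steps=[0, 0.0344, 0, -0.0021, 0, -0.0013, 0.3, 0, 0.0344, 0, -0.0021, 0, -0.0012, 0.3, 0, 0.0344, 0, -0.0022, 0, -0.0011, 0.3, 0, 0.0344, 0, -0.0022, 0, -0.001, 0.3, 0, 0.0344, 0, -0.0023, 0, -0.001, 0.3, 0, 0.0344, 0, -0.0023, 0, -0.0009, 0.3, 0, 0.0344, 0, -0.0023, 0, -0.0008, 0.3, 0, 0.0344, 0, -0.0024, 0, -0.0007, 0.3],
)

```text
time_s: 8.18
tcp_pos: [0.492, -0.0152, 0.125]
ee_rot: [[-0.995, 0.097, -0.029], [0.097, 0.995, 0.001], [0.029, -0.002, -1.0]]
wrist_force: [-2.4, 1.9, -1.9]
gripper_width: 0.418
gripper_force: 30.0
```

Request:
drive_tool(
  steps=[0, 0.0344, 0, -0.0024, 0, -0.0006, 0.3, 0, 0.0344, 0, -0.0024, 0, -0.0005, 0.3, 0, 0.0344, 0, -0.0025, 0, -0.0004, 0.3, 0, 0.0344, 0, -0.0025, 0, -0.0003, 0.3, 0, 0, 0, 0, 0, 0, 0.3],
)

```text
time_s: 8.6
tcp_pos: [0.5045, -0.0163, 0.127]
ee_rot: [[-0.982, 0.097, -0.161], [0.096, 0.995, 0.013], [0.162, -0.002, -0.987]]
wrist_force: [-4.3, 2.3, -0.1]
gripper_width: 0.419
gripper_force: 30.0
```

Run:
```python
from station import r
from m import *
s=r.sense();print(s["joints"],s["tcp_pos"],s["wrist_force"],s["gripper_width"])
b=box(Q,[-.1-.0261,0,.0911])[0];Rb=Ro.from_euler("z",-Q[2]).as_matrix();d=Rb@(s["tcp_pos"]+.01*s["ee_rot"][:,2]-b);print(d,np.arctan2(d[2],-d[0]),np.hypot(d[0],d[2]))
a=r.capture("wrist");S=r.capture("side")
cv2.imwrite("pics/f.png",np.hstack([cv2.resize(a[150:384,130:380],(427,400),interpolation=cv2.INTER_CUBIC),cv2.resize(S[150:250,210:300],(360,400),interpolation=cv2.INTER_CUBIC)]))
```

```text
[  14.7194   21.5891  -17.7697   -3.5888  -59.4779 -108.2208] [ 0.5045 -0.0163  0.127 ] [-4.3265  2.3412 -0.1039] 0.41917360510702917
[-0.0012 -0.0006  0.026 ] 1.52337484025866 0.02602761652089258
```

View pics/f.png

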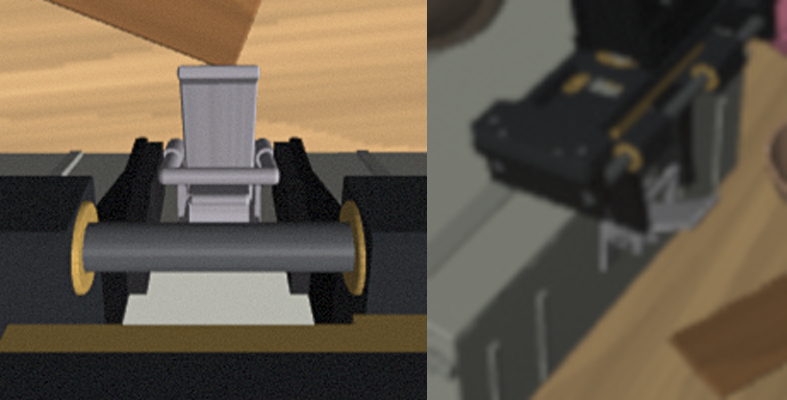

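The loop is held nearly upright, with its bar just short of the keeper. I'll swing it on past the lip.

Request:
drive_tool(
  steps=[0, 0.0344, 0, -0.0025, 0, -0.0002, 0.3, 0, 0.0344, 0, -0.0025, 0, -0.0001, 0.3, 0, 0.03, 0, -0.0025, 0, 0, 0.3, 0, 0.02, 0, -0.0025, 0, 0.0005, 0.3, 0, 0, 0, -0.0022, 0, 0.0008, 0.3, 0, 0, 0, 0, 0, 0, 0.3],
)

```text
time_s: 9.2
tcp_pos: [0.5177, -0.0176, 0.1248]
ee_rot: [[-0.959, 0.095, -0.268], [0.092, 0.995, 0.024], [0.27, -0.002, -0.963]]
wrist_force: [-2.5, 2.0, -0.2]
gripper_width: 0.415
gripper_force: 30.0
```

Run:
```python
from station import r
from m import *
s=r.sense();print(s["joints"],s["tcp_pos"],s["wrist_force"],s["gripper_width"])
b=box(Q,[-.1-.0261,0,.0911])[0];Rb=Ro.from_euler("z",-Q[2]).as_matrix();d=Rb@(s["tcp_pos"]+.01*s["ee_rot"][:,2]-b);print(d,np.arctan2(d[2],-d[0]),np.hypot(d[0],d[2]))
a=r.capture("wrist");S=r.capture("side")
cv2.imwrite("pics/g.png",np.hstack([cv2.resize(a[150:384,130:380],(427,400),interpolation=cv2.INTER_CUBIC),cv2.resize(S[150:250,210:300],(360,400),interpolation=cv2.INTER_CUBIC)]))
```

```text
[  13.1434   25.9179  -11.3562   -5.2474  -67.694  -106.0052] [ 0.5177 -0.0176  0.1248] [-2.4698  1.9579 -0.1948] 0.41513761962001816
[ 0.0109 -0.0005  0.024 ] 1.997430359100123 0.026415806529256437
```

View pics/g.png

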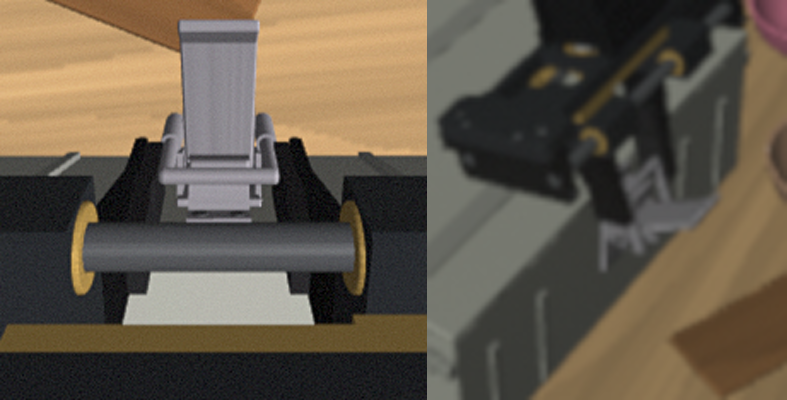

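The bar is now behind the lip line, so I'll release, withdraw along the tool axis and check.

Request:
drive_tool(
  steps=[0, 0, 0, 0, 0, 0, 0.6, 0, 0, 0, 0, 0, 0, 0.7, 0, 0, 0, 0, 0, 0, 0.7, 0, 0, 0, 0, 0, -0.015, 0.7, 0, 0, 0, 0, 0, -0.025, 0.7, 0, 0, 0, 0, 0, -0.025, 0.7, 0, -0.1, 0, 0.02, 0, -0.02, 0.5, 0, -0.1, 0, 0.02, 0, 0, 0.3, 0, -0.1, 0, 0.02, 0, 0, 0, 0, -0.1, 0, 0.02, 0, 0, 0],
)

```text
time_s: 10.13
tcp_pos: [0.463, -0.0116, 0.2182]
ee_rot: [[-0.986, 0.096, 0.134], [0.095, 0.995, -0.012], [-0.135, 0.001, -0.991]]
wrist_force: [-0.4, 0.1, -0.2]
gripper_width: 0.481
gripper_force: 0.0
```

Run:
```python
from station import r
from m import *
s=r.sense();print(s["joints"],s["tcp_pos"],s["wrist_force"],s["gripper_width"])
delta(s,target(.057,.185,np.radians(12)))
p=r.camera_params("wrist");u,v=(proj(box(Q,[-.13,0,.1]),p)[0]).astype(int);print(u,v)
a=r.capture("wrist");a=a[max(0,v-60):v+60,max(0,u-70):u+70];S=r.capture("side")
cv2.imwrite("pics/h.png",np.hstack([cv2.resize(a,(430,400),interpolation=cv2.INTER_CUBIC),cv2.resize(S[150:250,210:300],(360,400),interpolation=cv2.INTER_CUBIC)]))
```

```text
[  20.9325    3.4679  -29.8626    4.4284  -49.7728 -119.0776] [ 0.463  -0.0116  0.2182] [-0.4359  0.1355 -0.1632] 0.4807877753557975
turn [ 0.0011 -0.0741 -0.0009] shift in final tool axes [-0.0034 -0.0002  0.0346] world tgt [ 0.4734 -0.0128  0.185 ]
257 214
```

View pics/h.png

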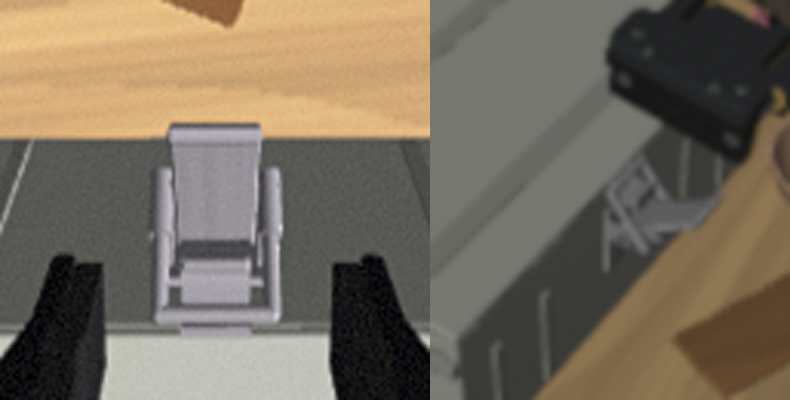

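The loop has fallen over the keeper, with its bar behind the lip against the lid. Now I'll plan the lever press.

```bash
cat > press.py <<'E'
from m import *
t=np.radians(12);X=np.array([np.cos(t),-np.sin(t)]);Z=np.array([-np.sin(t),-np.cos(t)])
def tcp(th,rc):
    C=np.array([.014,.084])+rc*np.array([np.sin(th),-np.cos(th)])+.006*np.array([np.cos(th),np.sin(th)])
    return C+.0095*X-.019*Z
E
python3 - <<'E'
from press import *
from station import r
th=np.r_[2.1,1.9,1.7,1.5,1.35,1.2,1.05,.9,.8,.7,.6,.5,.4,.3,.2,.1];rc=np.interp(th,[.1,1,2.1],[.038,.042,.044])
P=[tcp(a,b) for a,b in zip(th,rc)]
s=r.sense();delta(s,target(P[0][0],P[0][1]+.03,t))
print(P[0],P[-1])
for a,b,k in zip(P,P[1:],th[1:]):print("%.2f x %.4f z %.4f"%(k,(b-a)@X,(b-a)@Z))
E
```

```text
turn [-0.0042 -0.0916  0.0007] shift in final tool axes [-0.0049  0.0039  0.0572] world tgt [ 0.4682 -0.0123  0.158 ]
[0.0622 0.128 ] [0.037  0.0634]
1.90 x 0.0059 z 0.0065
1.70 x 0.0044 z 0.0075
1.50 x 0.0028 z 0.0082
1.35 x 0.0010 z 0.0064
1.20 x 0.0001 z 0.0064
1.05 x -0.0009 z 0.0063
0.90 x -0.0020 z 0.0059
0.80 x -0.0019 z 0.0037
0.70 x -0.0022 z 0.0034
0.60 x -0.0025 z 0.0032
0.50 x -0.0028 z 0.0029
0.40 x -0.0030 z 0.0025
0.30 x -0.0032 z 0.0022
0.20 x -0.0034 z 0.0019
0.10 x -0.0035 z 0.0015
```

Request:
drive_tool(
  steps=[-0.004, -0.0916, 0, 0, 0, 0, 0, 0, 0, 0, -0.0025, 0.002, 0.0286, 0, 0, 0, 0, -0.0025, 0.002, 0.0286, 0, 0, 0, 0, 0, 0, 0, 0, 0, 0, 0, 0.003, 0, 0.0146, 0, 0, 0, 0, 0.003, 0, 0.0147, 0, 0, 0, 0, 0, 0, 0, 0],
)

```text
time_s: 10.82
tcp_pos: [0.479, -0.0099, 0.1307]
ee_rot: [[-0.973, 0.095, 0.212], [0.093, 0.995, -0.019], [-0.213, 0.001, -0.977]]
wrist_force: [0.5, 1.4, 0.1]
gripper_width: 0.008
gripper_force: 0.0
```

Run:
```python
from press import *
from station import r
s=r.sense();print(s["joints"],s["wrist_force"],s["gripper_width"]);p=tcp(2.1,.044);delta(s,target(*p,t));p=tcp(1.5,.043);delta(s,target(*p,t))
```

```text
[  21.4022    9.7271  -40.8601   11.3831  -28.861  -126.3371] [0.4561 1.411  0.0783] 0.00833805021316948
turn [ 0.001   0.0052 -0.0005] shift in final tool axes [ 0.0108 -0.0034  0.0004] world tgt [ 0.4682 -0.0123  0.128 ]
turn [ 0.001   0.0052 -0.0005] shift in final tool axes [ 0.0241 -0.0034  0.0226] world tgt [ 0.4599 -0.0115  0.1036]
```

Request:
drive_tool(
  steps=[0, 0, 0, 0.006, -0.002, 0, 0, 0, 0, 0, 0.005, -0.0014, 0, 0, 0, 0, 0, 0.003, 0, 0.0032, 0, 0, 0, 0, 0.003, 0, 0.0033, 0, 0, 0, 0, 0.0022, 0, 0.0038, 0, 0, 0, 0, 0.0022, 0, 0.0038, 0, 0, 0, 0, 0.0014, 0, 0.0041, 0, 0, 0, 0, 0.0014, 0, 0.0041, 0, 0, 0, 0, 0, 0, 0, 0],
)

```text
time_s: 11.57
tcp_pos: [0.4598, -0.0113, 0.1036]
ee_rot: [[-0.973, 0.095, 0.212], [0.093, 0.995, -0.019], [-0.213, 0.001, -0.977]]
wrist_force: [-0.2, -0.2, 0.6]
gripper_width: 0.007
gripper_force: 0.3
```

Run:
```python
from press import *
from station import r
s=r.sense();print(s["joints"],s["wrist_force"]);p=tcp(1.5,.043);delta(s,target(*p,t))
```

```text
[  21.9759   10.5697  -46.325    14.5298  -22.7614 -130.3409] [-0.1721 -0.173   0.6278]
turn [ 0.0013  0.0055 -0.0004] shift in final tool axes [-0.0001 -0.0002  0.0001] world tgt [ 0.4599 -0.0115  0.1036]
```

Exact. Continue down.

Request:
drive_tool(
  steps=[0, 0, 0, 0.001, 0, 0.0064, 0, 0, 0, 0, 0.0001, 0, 0.0064, 0, 0, 0, 0, -0.0009, 0, 0.0063, 0, 0, 0, 0, -0.001, 0, 0.003, 0, 0, 0, 0, -0.001, 0, 0.0029, 0, 0, 0, 0, 0, 0, 0, 0],
)

```text
time_s: 12.07
tcp_pos: [0.4673, -0.012, 0.0798]
ee_rot: [[-0.972, 0.095, 0.213], [0.093, 0.995, -0.019], [-0.213, 0.001, -0.977]]
wrist_force: [-0.6, 0.6, -1.1]
gripper_width: 0.003
gripper_force: 0.4
```

Run:
```python
from press import *
from station import r
s=r.sense();print(s["joints"],s["wrist_force"]);p=tcp(.9,.0416);delta(s,target(*p,t))
a=r.capture("side");w=r.capture("wrist")
cv2.imwrite("pics/i.png",np.hstack([cv2.resize(a[150:250,210:300],(360,400),interpolation=cv2.INTER_CUBIC),cv2.resize(w[180:384,130:380],(430,400),interpolation=cv2.INTER_CUBIC)]))
```

```text
[  21.0701   13.7519  -48.0673   17.8364  -17.8914 -133.0432] [-0.5588  0.5988 -1.1291]
turn [ 0.0013  0.0057 -0.0007] shift in final tool axes [ 0.0004 -0.0002  0.0003] world tgt [ 0.4669 -0.0122  0.0795]
```

Request:
drive_tool(
  steps=[0, 0.01, 0, -0.0021, 0, 0.0037, 0, 0, 0.01, 0, -0.0024, 0, 0.0034, 0, 0, 0.01, 0, -0.0027, 0, 0.0032, 0, 0, 0.01, 0, -0.003, 0, 0.0029, 0, 0, 0, 0, 0, 0, 0, 0],
)

```text
time_s: 12.58
tcp_pos: [0.4801, -0.0131, 0.0693]
ee_rot: [[-0.98, 0.096, 0.174], [0.095, 0.995, -0.015], [-0.174, 0.002, -0.985]]
wrist_force: [-1.4, 1.6, -0.0]
gripper_width: 0.009
gripper_force: 0.6
```

Run:
```python
from press import *
from station import r
s=r.sense();print(s["joints"],s["wrist_force"]);p=tcp(.5,.0397);delta(s,target(*p,t))
p=r.camera_params("wrist");u,v=(proj(box(Q,[-.13,0,.1]),p)[0]).astype(int);print(u,v)
a=r.capture("side");w=r.capture("wrist")
cv2.imwrite("pics/i.png",np.hstack([cv2.resize(a[150:250,210:300],(360,400),interpolation=cv2.INTER_CUBIC),cv2.resize(w[180:384,130:380],(430,400),interpolation=cv2.INTER_CUBIC)]))
```

```text
[  20.1526   16.6861  -43.3964   11.7718  -21.2261 -126.3266] [-1.3512  1.5707 -0.0387]
turn [ 0.0015 -0.0344 -0.0015] shift in final tool axes [ 0.0013 -0.0004  0.0004] world tgt [ 0.4788 -0.0133  0.0686]
257 343
```

Request:
drive_tool(
  steps=[0, 0.01, 0, -0.0031, 0, 0.0025, 0, 0, 0.01, 0, -0.0033, 0, 0.0022, 0, 0, 0, 0, 0, 0, 0, 0],
)

```text
time_s: 12.93
tcp_pos: [0.4881, -0.0135, 0.0664]
ee_rot: [[-0.983, 0.095, 0.156], [0.095, 0.995, -0.012], [-0.157, 0.003, -0.988]]
wrist_force: [-0.7, -1.0, -0.9]
gripper_width: 0.003
gripper_force: 0.4
```

Request:
drive_tool(
  steps=[0, 0, 0, -0.0034, 0, 0.0019, 0, 0, 0, 0, 0, 0, 0, 0],
)

```text
time_s: 13.1
tcp_pos: [0.4924, -0.0136, 0.0652]
ee_rot: [[-0.983, 0.094, 0.158], [0.094, 0.996, -0.012], [-0.159, 0.003, -0.987]]
wrist_force: [0.0, 0.0, 0.2]
gripper_width: 0.008
gripper_force: 0.0
```

Contact force has vanished, so either the lever snapped home or it slipped. I'll back away outwards and look.

Request:
drive_tool(
  steps=[0, 0, 0, 0.02, 0, 0, 0, 0, 0, 0, 0.02, 0, 0, 0, 0, 0, 0, 0, 0, -0.035, 0, 0, 0, 0, 0, 0, -0.04, 0, 0, 0, 0, 0, 0, -0.04, 0, 0, 0, 0, 0, 0, 0, 0],
)

```text
time_s: 13.6
tcp_pos: [0.438, -0.007, 0.1804]
ee_rot: [[-0.981, 0.092, 0.173], [0.092, 0.996, -0.007], [-0.173, 0.009, -0.985]]
wrist_force: [1.0, 1.0, 0.2]
gripper_width: 0.006
gripper_force: 0.0
```

Run:
```python
from press import *
from station import r
s=r.sense();print(s["tcp_pos"])
p=r.camera_params("wrist");u,v=(proj(box(Q,[-.13,0,.1]),p)[0]).astype(int);print(u,v)
a=r.capture("side");w=r.capture("wrist");np.save("i.npy",w);b=r.capture("top")
u=max(70,min(u,440));v=max(70,min(v,310))
cv2.imwrite("pics/j.png",np.vstack([np.hstack([cv2.resize(a[150:250,210:310],(400,400),interpolation=cv2.INTER_CUBIC),cv2.resize(w[v-70:v+70,u-70:u+70],(400,400),interpolation=cv2.INTER_CUBIC)]),np.hstack([cv2.resize(a,(266,200)),cv2.resize(w,(267,200)),cv2.resize(b,(267,200))])]))
```

```text
[ 0.438  -0.007   0.1804]
253 258
```

View pics/j.png

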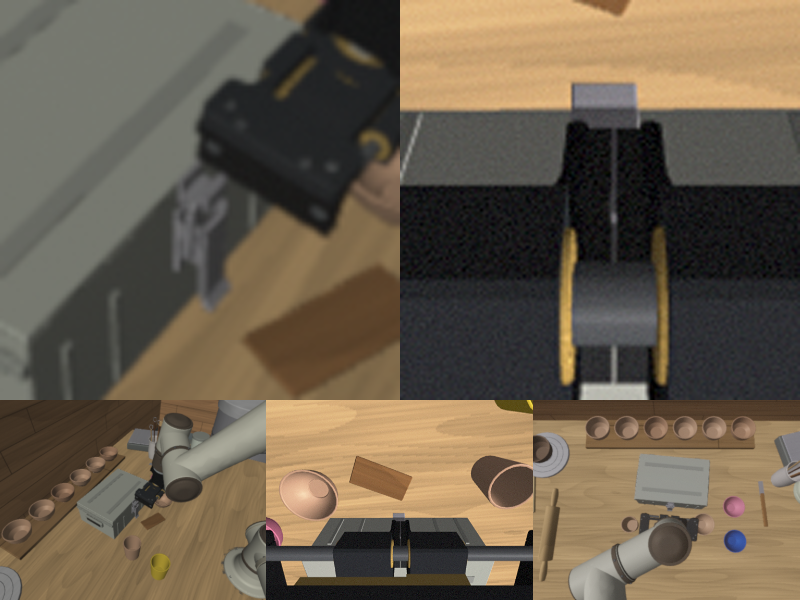

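The side crop shows the loop standing over the keeper and the lever hanging, with its end at about crop (210,303). The bowl and beaker have not moved. I'll work out the lever angle from the side and wrist views.

Run:
```python
from press import *
from station import r
S=r.camera_params("side");W=r.camera_params("wrist")
for th in(0,.2,.3,.4,.5,.6,.8,1.0):
  P=box(Q,[-.114-.058*np.sin(th)-.006*np.cos(th),0,.084-.058*np.cos(th)+.006*np.sin(th)])
  print(th,((proj(P,S)-[210,150])*4).round(0),((proj(P,W)-[183,188])/.35+[400,0]).round(0))
print(((proj(box(Q,[[-.114,0,.11],[-.104,0,.118],[-.128,0,.126],[-.114,0,.084]]),S)-[210,150])*4).round(0))
s=r.sense();print(s["tcp_pos"]);delta(s,target(*tcp(.5,.0397),t))
delta(s,target(*tcp(.5,.054),t))
```

```text
0 [[213. 290.]] [[611. 119.]]
0.2 [[229. 295.]] [[611.  96.]]
0.3 [[236. 297.]] [[611.  86.]]
0.4 [[244. 298.]] [[611.  76.]]
0.5 [[251. 298.]] [[611.  68.]]
0.6 [[258. 298.]] [[611.  62.]]
0.8 [[270. 294.]] [[611.  53.]]
1.0 [[279. 288.]] [[611.  51.]]
[[206. 190.]
 [192. 173.]
 [227. 180.]
 [206. 221.]]
[ 0.4339 -0.0085  0.1729]
turn [ 0.0038 -0.05   -0.0008] shift in final tool axes [-0.0225 -0.0005  0.1114] world tgt [ 0.4788 -0.0133  0.0686]
turn [ 0.0038 -0.05   -0.0008] shift in final tool axes [-0.0132 -0.0005  0.1223] world tgt [ 0.472  -0.0127  0.0561]
```

The lever looks past centre (0 to 0.2 rad). I'll press it gently against the box to be sure it's home, using contact force to tell where it stops.

Run:
```python
from press import *
from station import r
s=r.sense();t=np.radians(10);X=np.array([np.cos(t),-np.sin(t)]);Z=np.array([-np.sin(t),-np.cos(t)])
p=np.array([.045,.053])+.0095*X-.019*Z;print(p,s["joints"])
delta(s,target(*p,t))
```

```text
[0.0577 0.0701] [  23.3477    2.8722  -38.9978    6.5084  -40.1873 -123.4976]
turn [ 0.0038 -0.0151 -0.0007] shift in final tool axes [-0.0206 -0.0005  0.1081] world tgt [ 0.4728 -0.0127  0.0701]
```

Request:
drive_tool(
  steps=[0.004, -0.015, 0, 0, 0, 0.027, 0, 0, 0, 0, 0, 0, 0.027, 0, 0, 0, 0, 0, 0, 0.027, 0, 0, 0, 0, 0, 0, 0.027, 0, 0, 0, 0, -0.01, 0, 0, 0, 0, 0, 0, -0.0106, 0, 0, 0, 0, 0, 0, 0, 0, 0, 0, 0, 0, 0, -0.0079, 0, 0.0014, 0, 0, 0, 0, -0.0079, 0, 0.0014, 0, 0, 0, 0, 0, 0, 0, 0],
)

```text
time_s: 14.58
tcp_pos: [0.4897, -0.0136, 0.0694]
ee_rot: [[-0.98, 0.095, 0.172], [0.094, 0.995, -0.017], [-0.173, -0.001, -0.985]]
wrist_force: [0.3, -0.1, 0.9]
gripper_width: 0.007
gripper_force: 0.0
```

Request:
drive_tool(
  steps=[0, 0, 0, -0.003, 0, 0.0005, 0, 0, 0, 0, 0, 0, 0, 0],
)

```text
time_s: 14.75
tcp_pos: [0.4914, -0.0142, 0.0695]
ee_rot: [[-0.981, 0.096, 0.171], [0.094, 0.995, -0.018], [-0.172, -0.001, -0.985]]
wrist_force: [0.8, 0.3, 0.2]
gripper_width: 0.008
gripper_force: 0.0
```

Request:
drive_tool(
  steps=[0, 0, 0, -0.003, 0, 0.0005, 0, 0, 0, 0, 0, 0, 0, 0],
)

```text
time_s: 14.92
tcp_pos: [0.4944, -0.0144, 0.0696]
ee_rot: [[-0.981, 0.095, 0.171], [0.094, 0.995, -0.018], [-0.172, -0.001, -0.985]]
wrist_force: [0.0, -0.2, 1.5]
gripper_width: 0.002
gripper_force: 0.0
```

Run:
```python
from press import *
from station import r
s=r.sense();t=np.radians(10);X=np.array([np.cos(t),-np.sin(t)]);Z=np.array([-np.sin(t),-np.cos(t)])
p=np.array([.020,.053])+.0095*X-.019*Z;print(s["joints"],s["wrist_force"])
delta(s,target(*p,t))
```

```text
[  19.4166   17.8344  -41.1367   11.0989  -22.4283 -124.8294] [ 0.0494 -0.2187  1.4685]
turn [-0.0012 -0.0016 -0.0003] shift in final tool axes [-0.0033 -0.0004  0.0001] world tgt [ 0.4976 -0.0151  0.0701]
```

Request:
drive_tool(
  steps=[0, 0, 0, -0.003, 0, 0.0005, 0, 0, 0, 0, 0, 0, 0, 0],
)

```text
time_s: 15.08
tcp_pos: [0.4951, -0.0153, 0.0689]
ee_rot: [[-0.981, 0.096, 0.166], [0.095, 0.995, -0.019], [-0.167, -0.003, -0.986]]
wrist_force: [-4.2, 1.8, 4.4]
gripper_width: 0.004
gripper_force: 2.7
```

Request:
drive_tool(
  steps=[0, 0, 0, -0.002, 0, 0.0003, 0, 0, 0, 0, 0, 0, 0, 0],
)

```text
time_s: 15.25
tcp_pos: [0.4953, -0.0158, 0.0684]
ee_rot: [[-0.982, 0.097, 0.163], [0.095, 0.995, -0.02], [-0.164, -0.004, -0.986]]
wrist_force: [-10.1, 4.2, 6.4]
gripper_width: 0.006
gripper_force: 4.9
```

The finger meets a hard stop at about the home position, with 11 N along the box's x. Withdraw, then do a numeric check.

Request:
drive_tool(
  steps=[0, 0, 0, 0.02, 0, 0, 0, 0, 0, 0, 0.03, 0, 0, 0, 0, 0, 0, 0.02, 0, -0.02, 0, 0, 0, 0, 0, 0, -0.04, 0, 0, 0, 0, 0, 0, -0.04, 0, 0, 0, 0, -0.04, 0, -0.02, 0, 0, 0, 0, -0.04, 0, -0.03, 0, 0, 0, 0, -0.03, 0, -0.03, 0, 0, 0, 0, -0.02, 0, -0.02, 0, 0, 0, 0, 0, 0, 0, 0],
)

```text
time_s: 16.08
tcp_pos: [0.5209, -0.0158, 0.2745]
ee_rot: [[-0.978, 0.095, 0.183], [0.094, 0.995, -0.016], [-0.184, 0.002, -0.983]]
wrist_force: [0.3, 0.3, -0.3]
gripper_width: 0.005
gripper_force: 0.0
```

Run:
```python
from press import *
from station import r
s=r.sense();p=r.camera_params("wrist");w=r.capture("wrist").astype(float);print(s["tcp_pos"],s["wrist_force"])
u=int(round(proj(box(Q,[-.12,0,.05]),p)[0,0]))
def L(th,rr,o=.006):return [-.114-rr*np.sin(th)-o*np.cos(th),0,.084-rr*np.cos(th)+o*np.sin(th)]
print("u",u,"tip rows",[(th,proj(box(Q,L(th,.06)),p)[0,1].round(1),proj(box(Q,L(th,.06,.014)),p)[0,1].round(1)) for th in(0,.1,.2,.3,.5)])
K=np.array([[-.1,0,.12],[-.114,0,.11],[-.12,0,.116],[-.114,0,.084],[-.1,0,0]]);pk=proj(box(Q,K),p);print("lidedge,seat,lip,pivot,bottom",pk[:,1])
a,b=int(pk[0,1])-6,int(pk[-1,1])-12
for v in range(max(0,min(a,b)),max(a,b)+1):print(v,w[v,u-2:u+3].mean(0).astype(int),w[v,u-32:u-27].mean(0).astype(int))
T=r.camera_params("top");t=r.capture("top")
cv2.imwrite("pics/k.png",t)
```

```text
[ 0.5209 -0.0158  0.2745] [ 0.3273  0.3194 -0.3446]
u 256 tip rows [(0, np.float64(115.4), np.float64(108.6)), (0.1, np.float64(110.5), np.float64(103.8)), (0.2, np.float64(105.8), np.float64(99.2)), (0.3, np.float64(101.2), np.float64(94.8)), (0.5, np.float64(92.8), np.float64(86.9))]
lidedge,seat,lip,pivot,bottom [162.5095 144.9322 141.0172 136.303  125.9955]
113 [126 120 122] [114 163 201]
114 [128 123 126] [112 161 200]
115 [121 115 117] [110 158 196]
116 [92 86 88] [111 158 194]
117 [70 65 68] [110 155 194]
118 [68 66 67] [110 157 195]
119 [72 68 72] [111 158 197]
120 [73 69 72] [113 161 201]
121 [73 69 72] [111 160 199]
122 [71 68 71] [113 161 201]
123 [73 70 71] [117 165 206]
124 [72 69 70] [118 171 211]
125 [74 70 72] [107 149 185]
126 [74 70 73] [ 82  94 104]
127 [73 69 71] [75 78 76]
128 [73 70 72] [74 78 77]
129 [71 68 70] [76 79 80]
130 [72 68 69] [77 81 81]
131 [112 107 109] [76 81 80]
132 [156 149 154] [74 79 78]
133 [165 157 162] [76 79 79]
134 [141 133 137] [74 79 77]
135 [83 80 80] [75 79 80]
136 [77 74 76] [75 79 79]
137 [67 63 66] [74 78 77]
138 [66 61 64] [78 81 81]
139 [90 86 88] [75 79 79]
140 [135 128 133] [75 79 79]
141 [158 149 154] [78 81 81]
142 [144 137 140] [75 79 79]
143 [133 126 131] [75 80 79]
144 [153 146 149] [75 80 80]
145 [155 146 150] [77 81 80]
146 [138 132 136] [76 79 80]
147 [141 135 138] [74 79 79]
148 [163 154 158] [73 76 78]
149 [161 154 158] [77 82 81]
150 [158 149 154] [74 78 77]
151 [158 150 154] [74 78 77]
152 [155 146 151] [75 79 79]
153 [157 150 154] [75 79 80]
154 [156 150 152] [75 79 79]
155 [134 127 131] [77 80 79]
156 [69 66 68] [77 80 79]
```

```bash
python3 -c "
from station import r
print(r.finish_job())"
```

```text
the job is handed in; nothing more can be done
None
```

I shut the lid, hooked the loop over the keeper and pressed the lever down until it met a hard stop at its home position, then handed the job in after about 16 s; the bowl and beaker looked unmoved at the last camera check, before the final press.

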